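# Key and seat the lid of a gas purge vessel

### The job

The round aluminium lid of the purge vessel has been set down out of register and is riding on the locating pin of the vessel's flange. Push its hose stub round with a fingertip until the notch in the lid's rim drops over the pin, then press the lid down by its top until it is fully home on the flange, and let go. Only push and press, gently: do not grip the stub or lift the lid, and leave the jar, the brass fitting, the spanner and the pen where they are.

Things in the scene. Friction and masses are not known exactly. Their poses are not given: they have to be found in the camera images.
- vessel: Fixed: a blue and grey heater base 150 x 150 mm carrying a steel pot with a round dark steel flange of radius 66 mm whose top face is 140 mm above the bench. Origin on the pot's vertical axis at bench level, z up; its x axis points at the ear, a 26 mm wide block that sticks out of the flange to 80 mm from the axis and marks where the locating pin stands. Louvres, a dial and a steel spout are on the sides, below the flange.
- pin_top (a point): Centre of the top of the locating pin: an upright bright steel pin 10 mm in diameter, 60 mm from the axis, standing 6 mm above the flange (its top 146 mm above the bench). 3 mm of it shows outside the lid's rim; the ear lies below it.
- lid: The lid: an aluminium disc 124 mm across and 12 mm thick, with an O-ring plug underneath that keeps it level and centred in the pot. Origin on the axis in its underside (146 mm above the bench at the start), z up; x axis towards its notch. It turns freely either way, without end, about the vertical axis against a light drag (about 0.08 N m by the plug, somewhat more while it rides on the pin). At the start it is turned 0.7 to 3.14 rad away from register, either way.
- lid_notch (a point): Point in the notch of the lid's rim where the pin's axis must come: 60 mm from the axis, level with the lid's top face. The notch is a straight-sided slot, open at the rim, 15 mm wide and 14 mm deep radially, cut right through, so it may be up to 2.5 mm to either side of the pin's axis. When it comes over the pin the lid drops by itself 2 to 3 mm and is then caught by the pin.
- lid_middle (a point): Centre of the lid's flat top face: 158 mm above the bench at the start, 152 mm when home. It is bare for 22 mm all round. A low brass hex plug, 15 mm across and 6 mm high, stands 32 mm from the axis, a quarter turn anticlockwise (seen from above) from the notch.
- stub: The brass hose stub fixed upright in the lid, opposite the notch (half a turn from it), 36 mm from the axis: a collar 16 mm in diameter and 8 mm high, above it a barbed tube 11 mm in diameter, 38 mm high in all. Origin on its axis at the lid's top face, z up. Pushing it sideways, along the circle round the lid's axis, takes about 3 to 8 N and turns the lid. A force of 30 N or more on it counts as gripping or forcing it.
- lid_seat (a joint): How far the lid has gone down (m): 0 riding on the pin, about 0.002 to 0.003 dropped over the pin by its own weight, 0.006 fully home on the flange (a hard stop). From the drop to home the O-ring resists with up to about 6 N; it then stays down. Negative when lifted.
- jar: Bystander: small amber glass jar with a black cap, 52 mm in diameter, 75 mm high. Origin under its centre.
- fitting: Bystander: brass pipe fitting standing upright, about 33 mm across and 60 mm high. Origin under its centre.
- spanner: Bystander: open spanner lying flat, 180 mm long. Origin under its middle.
- pen: Bystander: black pen lying flat, 142 mm long, 11 mm thick. Origin under its middle.

How it is judged (in metres and radians):
At the end, for the whole second after the job is handed in: The lid is home: at least 5 mm of its 6 mm travel down on the flange, its notch over the pin (within 4.5 mm in plan), not turning (value of joint lid_seat above 0.005 m and horizontal distance between lid_notch and pin_top below 0.0045 m and angular speed of lid below 0.05 rad/s); the robot touches nothing.
It fails at once if the lid is lifted more than 4 mm off the pin (value of joint lid_seat below -0.004 m).
It fails at once if the hose stub is gripped or forced (30 N or more) (contact force between the fingers and stub above 30 N).
It fails at once if the jar, the fitting, the spanner or the pen is moved more than 15 mm (distance of any of jar, fitting, spanner, pen from where it was at the start of the episode above 0.015 m).
It also fails if it takes over 58 s, if anything falls off the work surface, if the arm or the gripper's body presses on something with over 40 N, if the wrist force passes 120 N, or if a joint passes its speed limit or range.

### The arm

A 6-joint arm with a two-finger parallel gripper is mounted at the origin on the work surface. World frame = base frame: x ahead of the robot, y to its left, z up, the work surface at z = 0. Lengths are in m, angles in degrees, forces in N, time in s.
With the tool pointing down it reaches from about 0.375 to 0.9 m from the base axis. Payload 3.1 kg.
Tool frame: the origin (TCP) lies where the fingers leave the gripper's body, on its centre line; the fingertips stand bot.tips_ahead ahead of it and the grasp point (between the pads) lies 51 mm ahead of it (bot.tips_ahead is the distance from the TCP to the fingertips, in m); z points along the fingers, x is the direction in which the jaws open and shut, and the axes are right-handed (so a half turn about z gives the same grasp; the last joint's range is limited). The gripper opens to 87 mm and grips with 3 to 60 N. Pads are 19 mm wide; open, the fingers measure 117 mm over their backs; the gripper's body (75 mm by 190 mm) begins 51 mm behind the grasp point.
Start: joints at [58.929, 30.224, 82.088, -0, 67.689, -10.227], TCP at [0.222, 0.584, 0.292] pointing down, gripper open.
Joint ranges: [-176.69, 176.69], [-43.24, 126.21], [12.49, 139.97], [-82, 262], [0, 151.66], [-163.58, 163.58]. Speed limits (degrees/s): [159.86, 159.86, 180, 180, 180, 180].

### API

Orientations are given as a 3x3 rotation matrix whose columns are the frame's x, y, z axes.
In Python, from rig import bot, vision, nets gives the robot as it stands.
- The arm moves only by the tool play_rows, never from a script. Its argument "series" is a list of rows, each an object of numbers: "tx", "ty", "tz": the shift along the world's x, y, z as a fraction of full scale; "turn": the turn about the world's z as a fraction of full scale. A call has 1 to 10 rows; each row shifts and turns the commanded pose from where the row before left it; what a row does not reach is not made up. Full scale, the value 1, is 0.8 m for a shift and 60 degrees for a turn. A row lasts 1/10 s, in which the tool goes at most 50 mm and 8.59 degrees, less where a joint would pass 70% of its speed; a pose out of reach is approached as far as the arm can. A call with a number of a shift or a turn outside -1 to 1 is refused whole. A call with a gripper value outside its range is refused whole. "gripper" is the opening, from 0 (shut) to 1 (fully open), set as the call begins (left out, the last holds). The fingers move at their own pace and stop on an object; the grip force is fixed at half the most. Time passes only in rows, so rows that do not move let the fingers close. It gives the time, the measured TCP pose, the force and the opening at its end, in the units of the state.
- bot.read_state(): the state, without advancing time (a new reading comes with each control period).
- vision.capture(name): name is "scene" or "top" or "wrist"; returns a dict with "pixels" (420x560x3 uint8, blue, green, red), "fx", "fy", "cx", "cy" (pixels), "extrinsics" (4x4, takes a point from camera to world coordinates). Camera axes: x right, y down, z forward; pixel columns grow to the right and rows downward; lengths in m; the calibration is good to about 2 mm. A picture is of the moment at which its call begins. There is no depth.
- bot.hand_in(): hands the job in, once; it reports no verdict.
Trained networks look in a picture, given as the dict that the camera call returned (one of the last four; its "shot" number tells which), for a name from the list of things; names that differ only in an ending like _2 or _b are one class to them, and where a whole thing is asked for, a point or a joint stands for the part that bears it (a point fixed in the world has none). Each returns a list of dicts, best first, with "confidence" (0 to 1); they miss things now and then, are a little off and sometimes report something else, mostly with a low value. They report only what shows in the picture. A call takes as long as a camera call.
- nets.look_for(picture, query): "at" ([column, row] as shares, 0 to 1, of the picture: columns of its width, rows of its height, amid what is visible of it).
- nets.masks_of(picture, query): "region" (420x560 bool, what is visible of it) and "at" ([column, row] as shares, 0 to 1, of the picture: columns of its width, rows of its height, amid what is visible of it).
The state is a dict: "time_s": time; "joint_positions": joint angles; "qvel": joint speeds; "tau": joint torques, N m; "position": TCP position; "tcp_rot": TCP orientation; "force": force on the tool from outside, world axes, zero at the start; "moment": the same for the moment, N m; "opening": opening from 0.0 (shut) to 1.0 (fully open).
Only numpy, scipy, OpenCV 4.12 (cv2) and the standard library are available. Lean on these libraries where they do the work, as an engineer would, in place of code of your own. Each camera call takes 0.05 s, during which the arm holds its last target.

## Working session

There is one attempt and no reset: what is moved stays moved. The work goes in short steps, Python scripts to look and compute and a tool call to move; the robot and the scene stay as the last step left them, time stands still between calls to the robot, and variables do not carry over. Pictures are saved under pics/ and viewed, and the job is handed in when it is done.

Besides the shell and the picture viewer there is one more tool, called after ">>>" as name(argument=value, ...) on one line, values as JSON. play_rows: Moves the arm, as the interface text tells. Shift numbers are shares of 0.8 m and turn numbers shares of 60 degrees, none past 1 either way. Its arguments: {"type":"object","properties":{"series":{"type":"array"},"gripper":{"type":"number"}},"required":["series"]}

```bash
mkdir -p pics; ls
cat > h.py <<'E'
import numpy as np, cv2
from rig import bot, vision, nets
def proj(p,P):
    T=np.linalg.inv(np.array(p["extrinsics"])); c=T[:3,:3]@np.array(P)+T[:3,3]
    return np.array([p["fx"]*c[0]/c[2]+p["cx"],p["fy"]*c[1]/c[2]+p["cy"]])
def ray(p,uv):
    T=np.array(p["extrinsics"]); d=T[:3,:3]@np.array([(uv[0]-p["cx"])/p["fx"],(uv[1]-p["cy"])/p["fy"],1]); return T[:3,3],d/np.linalg.norm(d)
def atz(p,uv,z):
    o,d=ray(p,uv); return o+d*(z-o[2])/d[2]
def tri(rs):
    A=np.zeros((3,3));b=np.zeros(3)
    for o,d in rs:
        M=np.eye(3)-np.outer(d,d);A+=M;b+=M@o
    return np.linalg.solve(A,b)
def px(a): return np.array(a)*[560,420]
E
cat > a.py <<'E'
from h import *
np.set_printoptions(precision=4,suppress=True)
s=bot.read_state(); print(s["position"],s["tcp_rot"],s["force"],s["opening"],bot.tips_ahead,s["time_s"])
for n in ["scene","top","wrist"]:
    p=vision.capture(n); cv2.imwrite(f"pics/0_{n}.png",p["pixels"])
    print(n,p["fx"],p["cx"],p["cy"],np.array(p["extrinsics"]))
    for q in ["vessel","pin_top","lid","lid_notch","lid_middle","stub","jar","fitting","spanner","pen"]:
        r=nets.look_for(p,q); print(q,[(px(x["at"]).round(1),round(x["confidence"],2)) for x in r[:3]])
E
python3 a.py
```

```text
pics
[0.2221 0.5836 0.2913] [[ 0.3558  0.9346 -0.0011]
 [ 0.9346 -0.3558 -0.0019]
 [-0.0022 -0.0003 -1.    ]] [-0.4017  0.5102  0.0902] 1.0008497610863816 0.0697 0.0
scene 428.9760879472889 277.07564363900207 203.1547906588026 [[ 0.8351  0.3199 -0.4474  1.0552]
 [ 0.5496 -0.5189  0.6547 -0.6513]
 [-0.0227 -0.7927 -0.6092  0.7436]
 [ 0.      0.      0.      1.    ]]
vessel [(array([284. , 204.9]), 0.82), (array([351.9, 252.6]), 0.37)]
pin_top [(array([280.6, 205.9]), 0.78)]
lid [(array([282. , 207.4]), 0.66), (array([279.8, 179.7]), 0.62)]
lid_notch [(array([280.1, 175.6]), 0.84)]
lid_middle [(array([281.7, 176.6]), 0.8)]
stub [(array([274.8, 162.6]), 0.63)]
jar [(array([309.1, 166.5]), 0.73)]
fitting [(array([166.4, 316.4]), 0.66)]
spanner [(array([349.7, 254.7]), 0.84)]
pen [(array([290. , 313.4]), 0.74), (array([277.8, 175.7]), 0.24)]
top 411.5834066790889 289.96369879247857 204.63085999372498 [[-0.0028 -0.9986  0.0537  0.5468]
 [-0.9995  0.0045  0.0305 -0.0174]
 [-0.0307 -0.0536 -0.9981  1.1546]
 [ 0.      0.      0.      1.    ]]
vessel [(array([265.3, 215.9]), 0.95), (array([263.6, 217.8]), 0.31)]
pin_top [(array([266.3, 219.8]), 0.9)]
lid [(array([262.4, 216.9]), 0.89)]
lid_notch [(array([268.3, 219.3]), 0.64)]
lid_middle [(array([261.5, 218.6]), 0.72)]
stub []
jar [(array([180.1, 238.7]), 0.64)]
fitting [(array([413.6, 225.7]), 0.46)]
spanner [(array([266.8, 150.4]), 0.91)]
pen [(array([354.1, 156.7]), 0.66)]
wrist 308.1460393359563 285.76486010093583 209.30446697521768 [[ 0.3552  0.8906  0.2841  0.1444]
 [ 0.9348 -0.3386 -0.1072  0.6149]
 [ 0.0007  0.3037 -0.9528  0.3845]
 [ 0.      0.      0.      1.    ]]
vessel []
pin_top []
lid []
lid_notch []
lid_middle []
stub []
jar []
fitting []
spanner []
pen []
```

Run:
```python
import cv2
a=cv2.imread('pics/0_top.png'); cv2.imwrite('pics/0_topc.png',cv2.resize(a[140:290,190:340],(750,600)[0:1]*2 if 0 else (600,600),interpolation=cv2.INTER_CUBIC))
a=cv2.imread('pics/0_scene.png'); cv2.imwrite('pics/0_scenec.png',cv2.resize(a[120:270,200:400],(800,600),interpolation=cv2.INTER_CUBIC))
```

```text
(no output)
```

View pics/0_top.png

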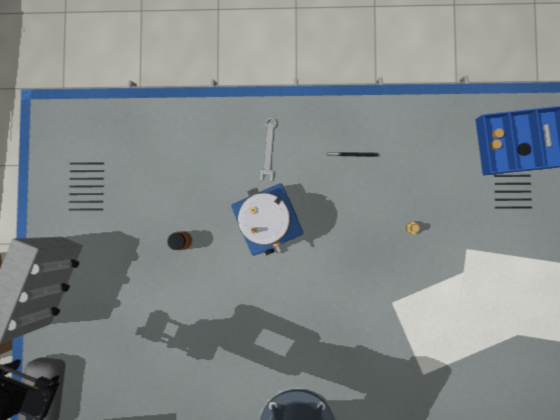

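View pics/0_scene.png

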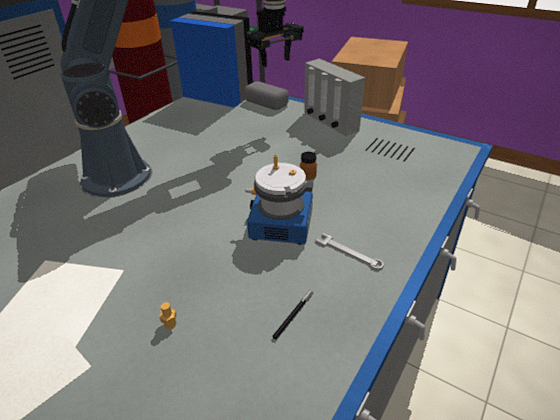

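```bash
sleep 1
```

```text
(no output)
```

View pics/0_topc.png

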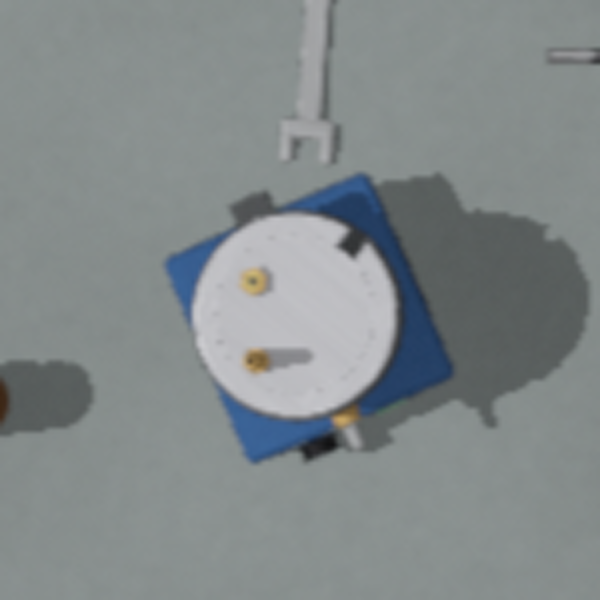

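View pics/0_scenec.png

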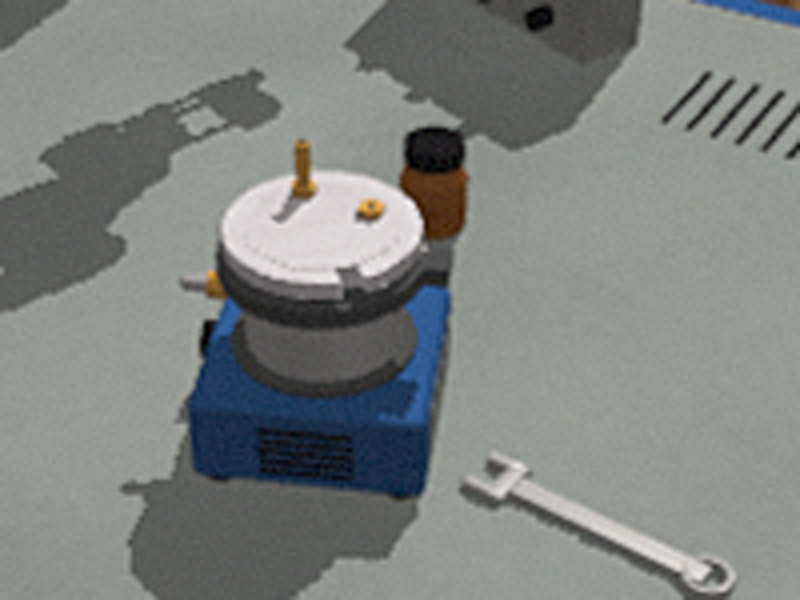

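Top view: the lid is centred near px (264,219) and the notch is at (278,201). The ear is at (253,192) and the stub near (254,230). So the lid has to turn anticlockwise by about 60°. Next I'll measure this more precisely.

```bash
cat > b.py <<'E'
from h import *
np.set_printoptions(precision=4,suppress=True)
P={n:vision.capture(n) for n in ["scene","top"]}
rs={}
for n,p in P.items():
    for q in ["lid","stub","vessel","jar"]:
        r=nets.masks_of(p,q)
        for x in r[:2]:
            m=x["region"].astype(np.uint8); c=max(cv2.findContours(m,0,1)[0],key=len)
            print(n,q,round(x["confidence"],2),px(x["at"]),m.sum(),cv2.boundingRect(m), cv2.fitEllipse(c) if q=="lid" and len(c)>10 else "")
p=P["top"]
hsv=cv2.cvtColor(p["pixels"],cv2.COLOR_BGR2HSV); g=p["pixels"].min(2)
m=((g>150)).astype(np.uint8); m[:160]=0;m[270:]=0;m[:,:220]=0;m[:,320:]=0
c=max(cv2.findContours(m,0,1)[0],key=len); c=cv2.convexHull(c); e=cv2.fitEllipse(c); print("white ell",e)
C=atz(p,e[0],.158);print("C",C)
for nm,uv,z in [("notch",(278.25,200.75),.158),("ear",(252.7,192),.140),("plug",(253.6,210.2),.164),("stubtop",(254.2,229.9),.196)]:
    w=atz(p,uv,z); d=w-C; print(nm,w,np.hypot(*d[:2]),np.degrees(np.arctan2(d[1],d[0])))
for a in range(0,360,30):
    pass
s=P["scene"]; print("C in scene",proj(s,C)); 
img=s["pixels"].copy()
for a in np.radians(np.arange(0,360,5)):
    u=proj(s,C+.062*np.array([np.cos(a),np.sin(a),0])); img[int(round(u[1])),int(round(u[0]))]=(0,0,255)
cv2.imwrite("pics/1_s.png",cv2.resize(img[120:270,200:400],(800,600),interpolation=cv2.INTER_NEAREST))
E
python3 b.py
```

```text
scene lid 0.85 [282.408 178.416] 1234 (256, 157, 49, 37) ((279.9295959472656, 177.3696746826172), (32.3312873840332, 48.265933990478516), 90.7628173828125)
scene stub 0.41 [276.696 163.506] 67 (273, 155, 6, 15) 
scene vessel 0.64 [281.512 205.8  ] 4477 (246, 156, 68, 88) 
scene vessel 0.56 [309.68  166.404] 349 (301, 152, 16, 27) 
scene jar 0.87 [309.176 163.296] 362 (301, 152, 17, 28) 
top lid 0.83 [262.08  217.308] 1889 (238, 194, 51, 49) ((262.4592590332031, 218.5570526123047), (47.22490310668945, 49.3768310546875), 110.39803314208984)
top vessel 0.93 [265.328 212.184] 3264 (231, 184, 71, 72) 
top vessel 0.23 [263.872 217.98 ] 2084 (236, 193, 53, 52) 
top jar 0.72 [180.376 238.98 ] 391 (167, 231, 25, 19) 
white ell ((263.0927429199219, 218.31011962890625), (50.062843322753906, 50.269691467285156), 57.90418243408203)
C [0.5675 0.0784 0.158 ]
notch [0.61   0.0415 0.158 ] 0.05628878216956333 -40.94079069700016
ear [0.6332 0.106  0.14  ] 0.07128268638877655 22.799743078273206
plug [0.587  0.1008 0.164 ] 0.029750994568433276 48.93397319202549
stubtop [0.5397 0.0955 0.196 ] 0.03259435685802684 148.31794308818795
C in scene [279.9474 174.4054]
```

View pics/1_s.png

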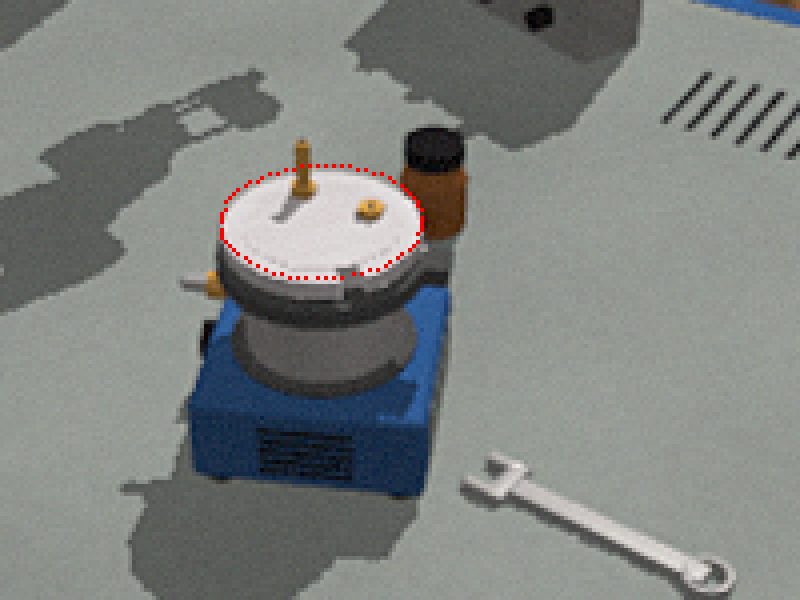

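>>> play_rows(series=[{"tx": 0.034,"ty": -0.0495,"tz": 0.005,"turn": -0.03},{"tx": 0.034,"ty": -0.0495,"tz": 0.005,"turn": -0.03},{"tx": 0.034,"ty": -0.0495,"tz": 0.005,"turn": -0.03},{"tx": 0.034,"ty": -0.0495,"tz": 0.005,"turn": -0.03},{"tx": 0.034,"ty": -0.0495,"tz": 0.005,"turn": -0.03},{"tx": 0.034,"ty": -0.0495,"tz": 0.005,"turn": -0.03},{"tx": 0.034,"ty": -0.0495,"tz": 0.005,"turn": -0.03},{"tx": 0.034,"ty": -0.0495,"tz": 0.005,"turn": -0.03},{"tx": 0.034,"ty": -0.0495,"tz": 0.005,"turn": -0.03},{"tx": 0.034,"ty": -0.0495,"tz": 0.005,"turn": -0.03}], gripper=0)

```text
time_s: 3.15
position: [0.4952, 0.1863, 0.3327]
tcp_rot: [[0.628, 0.778, 0.001], [0.778, -0.628, 0.0], [0.001, 0.0, -1.0]]
force: [0.9, 0.8, -0.5]
opening: 0.173
```

>>> play_rows(series=[{"tx": 0.03,"ty": -0.045},{"tx": 0.03,"ty": -0.045},{"tx": 0.03,"ty": -0.045},{},{}])

```text
invalid input
```

```bash
cat > c.py <<'E'
from h import *
import sys
np.set_printoptions(precision=4,suppress=True)
t=sys.argv[1]
s=bot.read_state(); print(s["time_s"],s["position"],np.degrees(np.arctan2(s["tcp_rot"][1][0],s["tcp_rot"][0][0])),s["tcp_rot"][2],s["force"],s["opening"])
for n in ["wrist","scene","top"]:
    p=vision.capture(n); im=p["pixels"]; cv2.imwrite(f"pics/{t}_{n}.png",im)
    np.save(f"pics/{t}_{n}.npy",{k:p[k] for k in p},allow_pickle=True)
    for q in ["lid","lid_notch","pin_top","lid_middle","stub"]:
        r=nets.look_for(p,q); print(n,q,[(px(x["at"]).round(1),round(x["confidence"],2),atz(p,px(x["at"]),.158)[:2]) for x in r[:2]])
E
python3 c.py 2
```

```text
3.15 [0.4952 0.1863 0.3327] 51.07188446960012 [ 0.0006  0.0003 -1.    ] [ 0.933  0.818 -0.479] 0.1725645881378284
wrist lid [(array([280.5, 334. ]), 0.97, array([0.5997, 0.0968])), (array([271. , 247.4]), 0.57, array([0.5175, 0.1522]))]
wrist lid_notch [(array([285.6, 333.5]), 0.69, array([0.6025, 0.1013]))]
wrist pin_top [(array([267. , 245.1]), 0.74, array([0.5133, 0.1507]))]
wrist lid_middle [(array([283.7, 332.2]), 0.6, array([0.6   , 0.1008]))]
wrist stub []
scene lid [(array([281. , 178.6]), 0.9, array([0.5796, 0.0645]))]
scene lid_notch [(array([283. , 176.5]), 0.7, array([0.5788, 0.0747]))]
scene pin_top [(array([283.4, 206.7]), 0.78, array([ 0.6441, -0.0253])), (array([309. , 165.5]), 0.5, array([0.608 , 0.1505]))]
scene lid_middle [(array([281.1, 176.4]), 0.95, array([0.5747, 0.0726]))]
scene stub [(array([275.7, 162.9]), 0.48, array([0.5295, 0.1169]))]
top lid [(array([262.9, 218.6]), 0.98, array([0.5668, 0.0788]))]
top lid_notch [(array([262. , 219.9]), 0.8, array([0.5636, 0.081 ]))]
top pin_top [(array([265.3, 220.1]), 0.72, array([0.5632, 0.073 ]))]
top lid_middle [(array([264.1, 219.6]), 0.98, array([0.5643, 0.076 ]))]
top stub []
```

View pics/2_wrist.png

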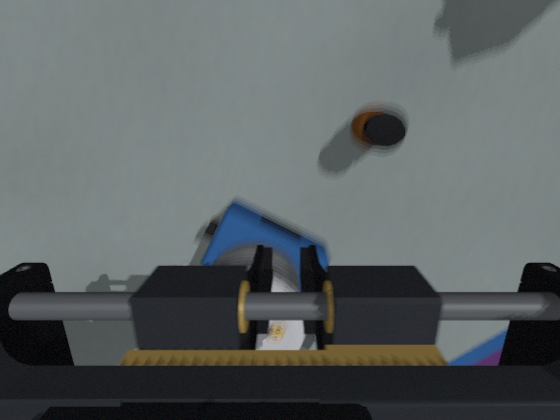

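The wrist view is blocked by the gripper in its lower half, with the lid at row ~335. I'll move on so that the lid comes under the camera.

>>> play_rows(series=[{"tx": 0.04,"ty": -0.032},{"tx": 0.04,"ty": -0.032},{"tx": 0.04,"ty": -0.032},{"tx": 0.03,"ty": -0.024},{"tx": 0},{"tx": 0}], gripper=0)

```text
invalid input
```

```bash
python3 c.py 3
```

```text
4.05 [0.4943 0.1882 0.3323] 51.16815939538862 [ 0.  0. -1.] [-0.1617  0.0988  0.0956] -1.558606569643978e-05
wrist lid [(array([285.2, 340.1]), 0.92, array([0.6076, 0.098 ]))]
wrist lid_notch [(array([288.5, 343.3]), 0.83, array([0.6129, 0.0982]))]
wrist pin_top [(array([254.7, 237.8]), 0.71, array([0.4992, 0.1486]))]
wrist lid_middle [(array([287.3, 339.6]), 0.63, array([0.6084, 0.1001]))]
wrist stub []
scene lid [(array([282.2, 177. ]), 0.64, array([0.5783, 0.0718]))]
scene lid_notch [(array([283.5, 177.7]), 0.81, array([0.5826, 0.0708]))]
scene pin_top [(array([280.6, 203.6]), 0.77, array([ 0.6328, -0.0193]))]
scene lid_middle [(array([278.7, 177.4]), 0.8, array([0.5721, 0.0658])), (array([280.8, 181.2]), 0.32, array([0.5851, 0.0549]))]
scene stub []
top lid [(array([262.9, 215.9]), 0.57, array([0.5734, 0.0788]))]
top lid_notch [(array([263.7, 216.5]), 0.56, array([0.5718, 0.0769]))]
top pin_top [(array([264.1, 218.2]), 0.58, array([0.5678, 0.076 ]))]
top lid_middle [(array([263.1, 218.4]), 0.79, array([0.5673, 0.0784])), (array([265.5, 221.3]), 0.19, array([0.5602, 0.0726]))]
top stub []
```

View pics/3_wrist.png

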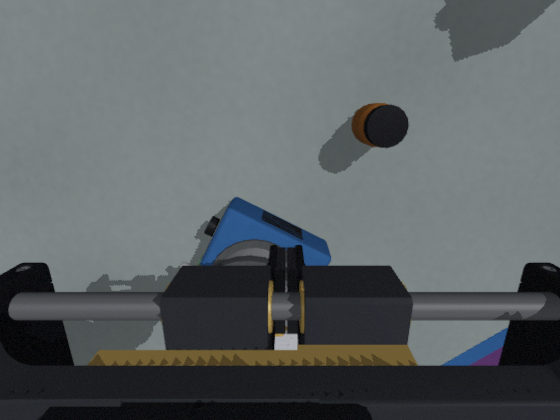

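>>> play_rows(series=[{"tx": 0.04,"ty": -0.032,"tz": 0,"turn": 0},{"tx": 0.04,"ty": -0.032,"tz": 0,"turn": 0},{"tx": 0.04,"ty": -0.032,"tz": 0,"turn": 0},{"tx": 0.03,"ty": -0.024,"tz": 0,"turn": 0},{"tx": 0,"ty": 0,"tz": 0,"turn": 0},{"tx": 0,"ty": 0,"tz": 0,"turn": 0}], gripper=0)

```text
time_s: 5.55
position: [0.6144, 0.0916, 0.3317]
tcp_rot: [[0.628, 0.778, -0.001], [0.778, -0.628, 0.0], [-0.001, -0.001, -1.0]]
force: [-0.6, 0.6, -0.4]
opening: 0.007
```

```bash
cat > d.py <<'E'
from h import *
import sys,pickle
np.set_printoptions(precision=4,suppress=True)
t=sys.argv[1]
s=bot.read_state(); print(s["time_s"],s["position"],np.degrees(np.arctan2(s["tcp_rot"][1][0],s["tcp_rot"][0][0])),s["force"],s["opening"])
for n in sys.argv[2:]:
    p=vision.capture(n); cv2.imwrite(f"pics/{t}_{n}.png",p["pixels"]); pickle.dump(dict(p),open(f"pics/{t}_{n}.pkl","wb"))
E
python3 d.py 4 wrist
```

```text
5.55 [0.6144 0.0916 0.3317] 51.08089844393939 [-0.6373  0.6021 -0.4325] 0.0069466612470171565
```

View pics/4_wrist.png

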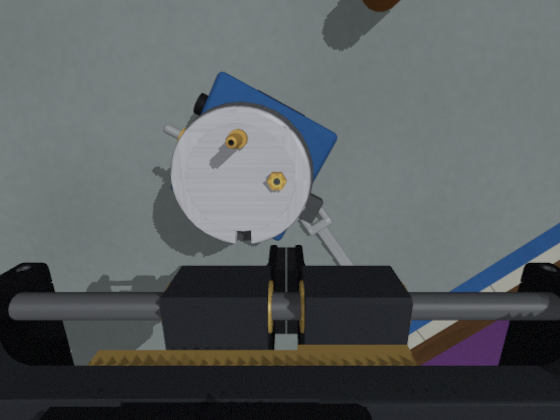

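Wrist view: the lid is centred at about (242,174), with the notch at (244,236) and the plug at (277,182). The stub's collar is near (237,138) and its top near (231,142). The ear is at (312,205).

Run:
```python
import pickle
from h import *
np.set_printoptions(precision=4,suppress=True)
p=pickle.load(open("pics/4_wrist.pkl","rb")); im=p["pixels"]
m=((im.min(2)>140)).astype(np.uint8); m[248:]=0; m=cv2.morphologyEx(m,cv2.MORPH_OPEN,np.ones((5,5)))
c=max(cv2.findContours(m,0,1)[0],key=len); c=cv2.convexHull(c)
W=np.array([atz(p,q,.158)[:2] for q in c[:,0].astype(float)])
A=np.c_[2*W,np.ones(len(W))]; x=np.linalg.lstsq(A,(W**2).sum(1),rcond=None)[0]; print("C",x[:2],"r",np.sqrt(x[2]+x[0]**2+x[1]**2))
C=x[:2]
for nm,uv,z in [("notch",(244,236),.158),("ear",(312,206),.140),("plug",(277,182),.164),("stubtop",(231,142),.196),("collar",(238.5,138),.166)]:
    w=atz(p,uv,z)[:2]; d=w-C; print(nm,w,np.hypot(*d),np.degrees(np.arctan2(d[1],d[0])))
cv2.imwrite("pics/4z.png",cv2.resize(im[90:260,160:340],(720,680)[:1]+(600,) if 0 else (635,600),interpolation=cv2.INTER_CUBIC))
```

```text
C [0.5687 0.0788] r 0.06073563819194894
notch [0.6112 0.0457] 0.05387871126781828 -37.935672752952584
ear [0.633  0.1105] 0.07170877605673356 26.244556016934975
plug [0.5899 0.1031] 0.0322540952064799 48.926242454287916
stubtop [0.5411 0.1011] 0.03550367119405384 141.08574844053783
collar [0.5414 0.1022] 0.03596561221433843 139.36537677973675
```

View pics/4z.png

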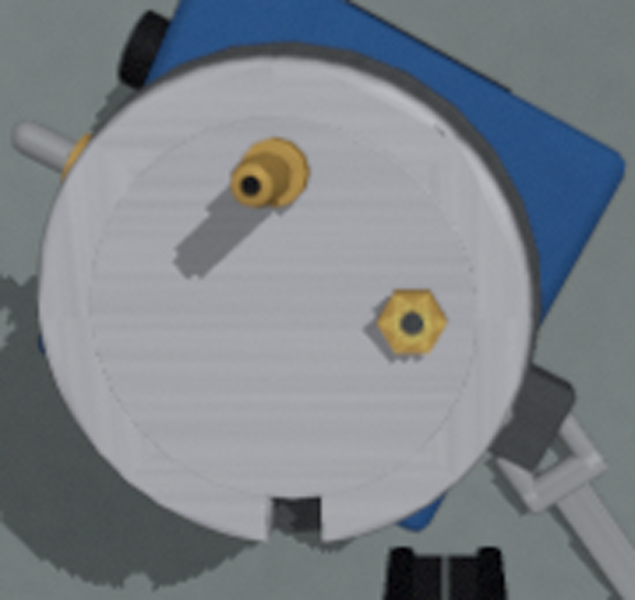

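>>> play_rows(series=[{"tx": -0.034,"ty": 0.021,"tz": 0,"turn": 0},{"tx": -0.034,"ty": 0.021,"tz": -0.02,"turn": 0},{"tx": 0,"ty": 0,"tz": -0.03,"turn": 0},{"tx": 0,"ty": 0,"tz": -0.03,"turn": 0},{"tx": 0,"ty": 0,"tz": -0.03,"turn": 0},{"tx": 0,"ty": 0,"tz": 0,"turn": 0},{"tx": 0,"ty": 0,"tz": 0,"turn": 0}])

```text
time_s: 6.3
position: [0.5593, 0.1265, 0.2446]
tcp_rot: [[0.626, 0.78, -0.001], [0.78, -0.626, 0.0], [-0.0, -0.001, -1.0]]
force: [0.5, 0.0, 0.9]
opening: 0.006
```

```bash
python3 d.py 5 wrist scene
python3 - <<'E'
import cv2
im=cv2.imread('pics/5_scene.png'); cv2.imwrite('pics/5z.png',cv2.resize(im[100:250,200:400],(800,600),interpolation=cv2.INTER_CUBIC))
E
```

```text
6.3 [0.5593 0.1265 0.2446] 51.22438975921225 [0.4683 0.0242 0.9484] 0.006239862943962559
```

View pics/5_wrist.png

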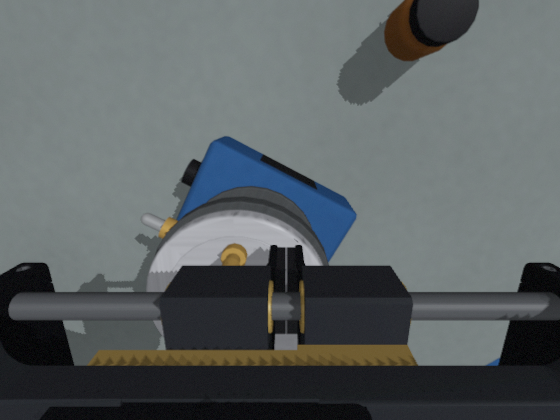

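View pics/5z.png

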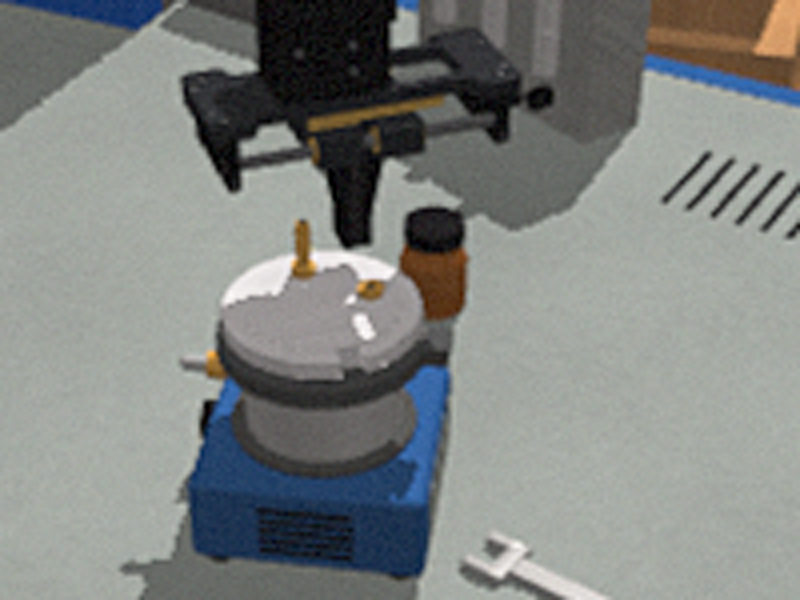

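```bash
cat > arc.py <<'E'
import numpy as np
C=np.array([.5685,.0788])
def G(th,d=17.,r=36.):
    a=np.radians(th); return C+1e-3*(r*np.array([np.cos(a),np.sin(a)])-d*np.array([-np.sin(a),np.cos(a)]))
E
python3 - <<'E'
from arc import *
ths=[139.8-8]+[139.8-8+4*i for i in range(1,18)]
prev=np.array([.5593,.1265])
for t in ths:
    g=G(t); print(t,g.round(4),((g-prev)/.8).round(4)); prev=g
E
```

```text
131.8 [0.5572 0.117 ] [-0.0027 -0.0119]
135.8 [0.5545 0.1161] [-0.0033 -0.0011]
139.8 [0.552 0.115] [-0.0032 -0.0013]
143.8 [0.5495 0.1138] [-0.0031 -0.0016]
147.8 [0.5471 0.1124] [-0.003  -0.0018]
151.8 [0.5448 0.1108] [-0.0029 -0.002 ]
155.8 [0.5426 0.1091] [-0.0027 -0.0022]
159.8 [0.5406 0.1072] [-0.0026 -0.0023]
163.8 [0.5387 0.1052] [-0.0024 -0.0025]
167.8 [0.5369 0.103 ] [-0.0022 -0.0027]
171.8 [0.5353 0.1008] [-0.002  -0.0028]
175.8 [0.5338 0.0984] [-0.0018 -0.003 ]
179.8 [0.5326 0.0959] [-0.0016 -0.0031]
183.8 [0.5315 0.0934] [-0.0014 -0.0032]
187.8 [0.5305 0.0908] [-0.0012 -0.0033]
191.8 [0.5298 0.0881] [-0.0009 -0.0033]
195.8 [0.5292 0.0854] [-0.0007 -0.0034]
199.8 [0.5289 0.0826] [-0.0005 -0.0034]
```

>>> play_rows(series=[{"tx": -0.003,"ty": -0.012,"tz": -0.004,"turn": -0.09},{"tx": -0.003,"ty": -0.001,"tz": 0,"turn": 0},{"tx": -0.0032,"ty": -0.0013,"tz": 0,"turn": 0.04},{"tx": -0.0031,"ty": -0.0016,"tz": 0,"turn": 0.067},{"tx": -0.003,"ty": -0.0018,"tz": 0,"turn": 0.067},{"tx": 0,"ty": 0,"tz": 0,"turn": 0}])

```text
time_s: 7.0
position: [0.5484, 0.1119, 0.2422]
tcp_rot: [[0.556, 0.831, 0.003], [0.831, -0.556, 0.001], [0.002, 0.002, -1.0]]
force: [1.4, 1.9, -0.8]
opening: 0.003
```

```bash
python3 d.py 6 wrist
python3 - <<'E'
import cv2
im=cv2.imread('pics/6_wrist.png'); cv2.imwrite('pics/6z.png',cv2.resize(im[150:300,150:350],(800,600),interpolation=cv2.INTER_CUBIC))
E
```

```text
7.0 [0.5484 0.1119 0.2422] 56.249422931777325 [ 1.385   1.9208 -0.7855] 0.0034008855056958673
```

View pics/6z.png

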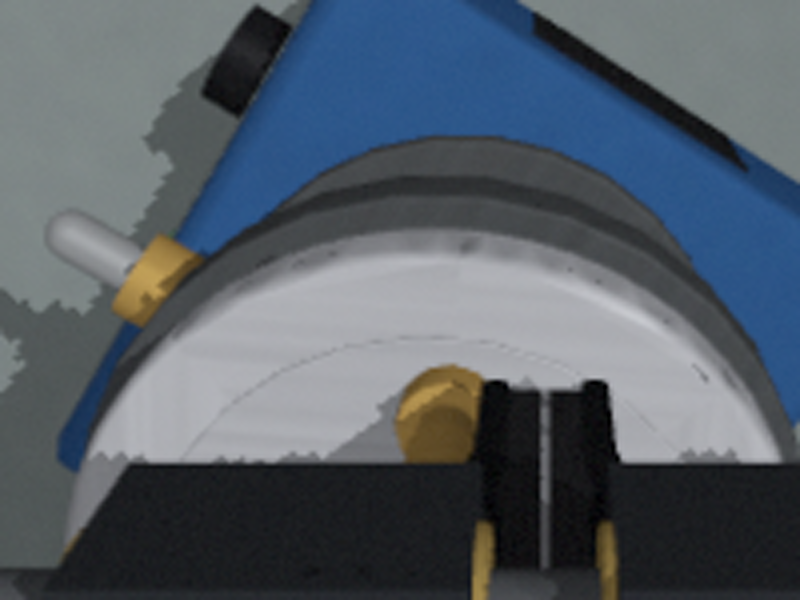

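Contact is made at about 2.4 N, with the tip against the stub at zoom (480,420). I'll carry on along the arc.

>>> play_rows(series=[{"tx": -0.0029,"ty": -0.002,"tz": 0,"turn": 0.067},{"tx": -0.0027,"ty": -0.0022,"tz": 0,"turn": 0.067},{"tx": -0.0026,"ty": -0.0023,"tz": 0,"turn": 0.067},{"tx": -0.0024,"ty": -0.0025,"tz": 0,"turn": 0.067},{"tx": -0.0022,"ty": -0.0027,"tz": 0,"turn": 0.067},{"tx": -0.002,"ty": -0.0028,"tz": 0,"turn": 0.067},{"tx": -0.0018,"ty": -0.003,"tz": 0,"turn": 0.067},{"tx": -0.0016,"ty": -0.0031,"tz": 0,"turn": 0.067},{"tx": 0,"ty": 0,"tz": 0,"turn": 0}])

```text
time_s: 7.95
position: [0.5332, 0.0967, 0.2419]
tcp_rot: [[0.029, 1.0, 0.001], [1.0, -0.029, 0.003], [0.003, 0.001, -1.0]]
force: [-0.2, 5.8, 2.3]
opening: 0.006
```

```bash
python3 d.py 7 wrist top
python3 - <<'E'
import cv2,numpy as np
im=cv2.imread('pics/7_wrist.png'); im2=cv2.imread('pics/7_top.png')
a=cv2.resize(im[150:300,150:350],(800,600),interpolation=cv2.INTER_CUBIC)
b=cv2.resize(im2[180:260,220:320],(800,640),interpolation=cv2.INTER_CUBIC)[:600]
cv2.imwrite('pics/7z.png',cv2.resize(np.hstack([a,b]),(800,300)))
E
```

```text
7.95 [0.5332 0.0967 0.2419] 88.3341742016188 [-0.2209  5.823   2.2519] 0.005598752540629716
```

View pics/7z.png

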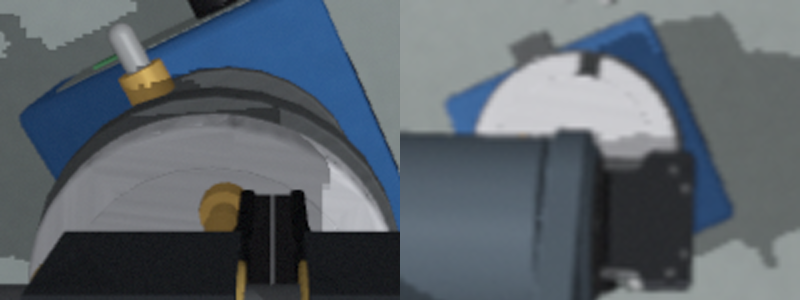

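Run:
```python
import pickle
from h import *
np.set_printoptions(precision=4,suppress=True)
C=np.array([.5683,.0788])
p=pickle.load(open("pics/4_wrist.pkl","rb")); t=pickle.load(open("pics/7_top.pkl","rb"))
def A(p,uv,z):
    d=atz(p,uv,z)[:2]-C; return round(1e3*np.hypot(*d),1),round(np.degrees(np.arctan2(d[1],d[0])),1)
for uv in [(550,372),(574,387),(531,470),(552,428),(500,445)]: print("ear",A(p,(160+uv[0]/3.528,90+uv[1]/3.528),.14))
print(A(t,(267.5,196.5),.158),A(t,(252.5,191.3),.14))
# base rectangle orientation from top blue mask (pic 0)
im=cv2.imread("pics/0_top.png"); h=cv2.cvtColor(im,cv2.COLOR_BGR2HSV); m=cv2.inRange(h,(100,120,60),(125,255,255)); m[:170]=0;m[270:]=0;m[:,:220]=0;m[:,320:]=0
pts=np.argwhere(m)[:,::-1].astype(np.float32)
b=cv2.minAreaRect(cv2.convexHull(pts)); q=cv2.boxPoints(b); print(b)
for i in range(4):
    d=atz(t,q[(i+1)%4],.06)-atz(t,q[i],.06); print(np.hypot(*d[:2]),np.degrees(np.arctan2(d[1],d[0])))
def pr(p,a,r,z): return proj(p,[C[0]+r*np.cos(np.radians(a)),C[1]+r*np.sin(np.radians(a)),z])
from arc import G
import arc
g0=np.array([.5332,.0967])-C; r=np.hypot(*g0); a0=np.degrees(np.arctan2(g0[1],g0[0])); pr_=g0
for k in range(1,13):
    a=np.radians(a0+3*k); g=r*np.array([np.cos(a),np.sin(a)]); print(3*k,((g-pr_)/.8).round(4)); pr_=g
```

```text
ear (np.float64(71.6), np.float64(35.0))
ear (np.float64(79.2), np.float64(33.4))
ear (np.float64(80.3), np.float64(14.3))
ear (np.float64(78.4), np.float64(23.9))
ear (np.float64(68.9), np.float64(14.9))
(np.float64(53.4), np.float64(-12.0)) (np.float64(72.2), np.float64(22.6))
((267.182861328125, 219.42051696777344), (55.94127655029297, 55.34318542480469), 66.50143432617188)
0.14812387285304027 -66.74405653239383
0.14914526517599358 -156.70531626424784
0.14689020423291066 113.30891783016189
0.14928700781961607 23.768155141468768
3 [-0.0011 -0.0023]
6 [-0.001  -0.0024]
9 [-0.0009 -0.0024]
12 [-0.0007 -0.0025]
15 [-0.0006 -0.0025]
18 [-0.0005 -0.0025]
21 [-0.0003 -0.0026]
24 [-0.0002 -0.0026]
27 [-0.0001 -0.0026]
30 [ 0.0001 -0.0026]
33 [ 0.0002 -0.0026]
36 [ 0.0003 -0.0026]
```

The ear, and so the pin, is at 23.5° and the notch is at about −12°, leaving roughly 35°. I'll advance 27° now and do the rest slowly.

>>> play_rows(series=[{"tx": -0.0011,"ty": -0.0023,"tz": 0,"turn": 0},{"tx": -0.001,"ty": -0.0024,"tz": 0,"turn": 0},{"tx": -0.0009,"ty": -0.0024,"tz": 0,"turn": 0},{"tx": -0.0007,"ty": -0.0025,"tz": 0,"turn": 0.05},{"tx": -0.0006,"ty": -0.0025,"tz": 0,"turn": 0.05},{"tx": -0.0005,"ty": -0.0025,"tz": 0,"turn": 0.05},{"tx": -0.0003,"ty": -0.0026,"tz": 0,"turn": 0.05},{"tx": -0.0002,"ty": -0.0026,"tz": 0,"turn": 0.05},{"tx": 0,"ty": 0,"tz": 0,"turn": 0}])

```text
time_s: 8.95
position: [0.5293, 0.0807, 0.2419]
tcp_rot: [[-0.231, 0.973, 0.002], [0.973, 0.231, 0.003], [0.003, 0.002, -1.0]]
force: [0.9, 5.5, 0.4]
opening: 0.006
```

```bash
cat > e.sh <<'X'
python3 d.py $1 wrist top
python3 - <<'E'
import cv2,numpy as np
im=cv2.imread('pics/$1_wrist.png'); im2=cv2.imread('pics/$1_top.png')
a=cv2.resize(im[120:270,150:350],(533,400),interpolation=cv2.INTER_CUBIC)
b=cv2.resize(im2[175:225,235:295],(480,400),interpolation=cv2.INTER_CUBIC)
cv2.imwrite('pics/$1z.png',cv2.resize(np.hstack([a,b]),(800,316)))
E
X
bash e.sh 8
```

```text
8.95 [0.5293 0.0807 0.2419] 103.32797719856426 [0.9004 5.545  0.4004] 0.005629998515545146
```

View pics/8z.png

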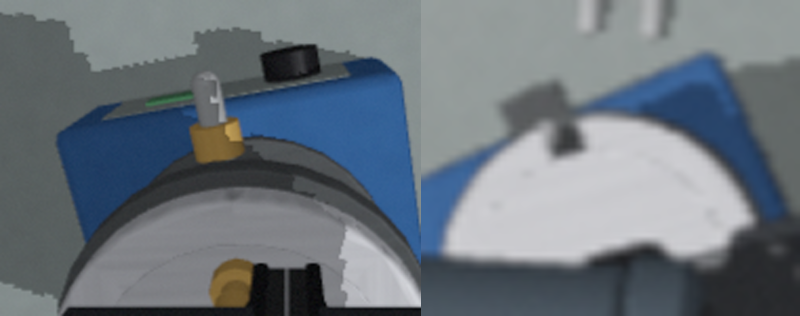

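Notch now at about +13° (top px 258,197), leaving about 10°. The push force is 5.5 N.

>>> play_rows(series=[{"tx": -0.0001,"ty": -0.0018,"tz": 0,"turn": 0.033},{"tx": 0,"ty": -0.0018,"tz": 0,"turn": 0.033},{"tx": 0,"ty": -0.0018,"tz": 0,"turn": 0.033},{"tx": 0.0001,"ty": -0.0009,"tz": 0,"turn": 0.017},{"tx": 0.0001,"ty": -0.0009,"tz": 0,"turn": 0.017},{"tx": 0,"ty": 0,"tz": 0,"turn": 0}])

```text
time_s: 9.65
position: [0.5291, 0.0738, 0.2413]
tcp_rot: [[-0.363, 0.932, 0.0], [0.932, 0.363, 0.001], [0.001, 0.001, -1.0]]
force: [0.6, 3.0, 1.2]
opening: 0.004
```

```bash
bash e.sh 9
```

```text
9.65 [0.5291 0.0738 0.2413] 111.3152699622693 [0.5774 2.986  1.1811] 0.00441062231425497
```

View pics/9z.png

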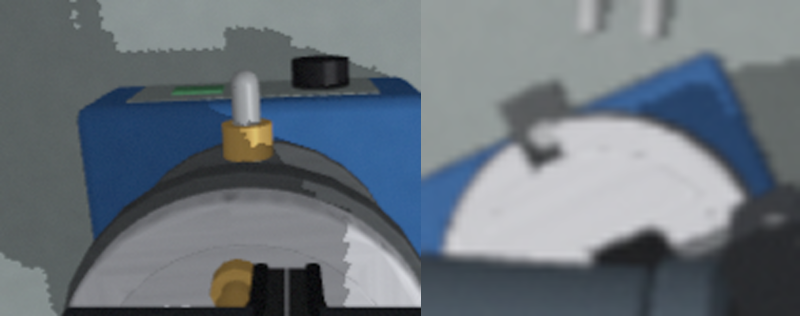

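The force fell to 3 N and the pin now shows bright inside the slot (notch about 24°), so the lid has probably dropped. I'll back off, lift, and move over the middle of the lid.

>>> play_rows(series=[{"tx": -0.001,"ty": 0.01,"tz": 0,"turn": 0},{"tx": 0,"ty": 0.008,"tz": 0,"turn": 0},{"tx": 0,"ty": 0,"tz": 0.035,"turn": 0},{"tx": 0,"ty": 0,"tz": 0.035,"turn": 0},{"tx": 0.025,"ty": -0.006,"tz": 0,"turn": 0},{"tx": 0.025,"ty": -0.006,"tz": 0,"turn": 0},{"tx": 0,"ty": 0,"tz": 0,"turn": 0},{"tx": 0,"ty": 0,"tz": 0,"turn": 0}])

```text
time_s: 10.55
position: [0.5675, 0.0784, 0.2965]
tcp_rot: [[-0.364, 0.931, -0.002], [0.931, 0.364, -0.0], [0.0, -0.002, -1.0]]
force: [-0.2, -0.1, -0.5]
opening: 0.004
```

```bash
python3 d.py 10 wrist scene
python3 - <<'E'
import cv2,numpy as np
im=cv2.imread('pics/10_wrist.png'); im2=cv2.imread('pics/10_scene.png')
a=cv2.resize(im[90:290,130:400],(540,400),interpolation=cv2.INTER_CUBIC)
b=cv2.resize(im2[150:200,250:310],(480,400),interpolation=cv2.INTER_CUBIC)
cv2.imwrite('pics/10z.png',cv2.resize(np.hstack([a,b]),(800,314)))
E
```

```text
10.55 [0.5675 0.0784 0.2965] 111.3316100581128 [-0.1774 -0.1478 -0.5176] 0.0042583107664889396
```

View pics/10z.png

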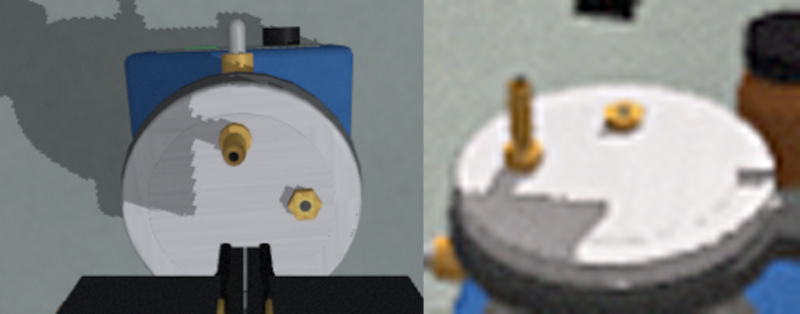

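>>> play_rows(series=[{"tx": 0,"ty": 0,"tz": -0.03,"turn": 0},{"tx": 0,"ty": 0,"tz": -0.03,"turn": 0},{"tx": 0,"ty": 0,"tz": -0.02,"turn": 0},{"tx": 0,"ty": 0,"tz": -0.0025,"turn": 0},{"tx": 0,"ty": 0,"tz": -0.0025,"turn": 0},{"tx": 0,"ty": 0,"tz": 0,"turn": 0},{"tx": 0,"ty": 0,"tz": 0,"turn": 0}])

```text
time_s: 11.35
position: [0.5686, 0.0783, 0.23]
tcp_rot: [[-0.364, 0.931, 0.002], [0.931, 0.364, -0.0], [-0.001, 0.002, -1.0]]
force: [1.0, -0.6, 0.4]
opening: 0.003
```

>>> play_rows(series=[{"tx": 0,"ty": 0,"tz": -0.0015,"turn": 0},{"tx": 0,"ty": 0,"tz": -0.0015,"turn": 0},{"tx": 0,"ty": 0,"tz": -0.0012,"turn": 0},{"tx": 0,"ty": 0,"tz": 0,"turn": 0}])

```text
time_s: 11.75
position: [0.5682, 0.0782, 0.2257]
tcp_rot: [[-0.364, 0.931, 0.0], [0.931, 0.364, 0.0], [0.0, 0.0, -1.0]]
force: [0.1, 0.3, -0.4]
opening: 0.009
```

There is no contact with the tips at 0.156 m, so the lid has dropped below its riding height. I'll press on in small steps.

>>> play_rows(series=[{"tx": 0,"ty": 0,"tz": -0.001,"turn": 0},{"tx": 0,"ty": 0,"tz": -0.001,"turn": 0},{"tx": 0,"ty": 0,"tz": -0.001,"turn": 0},{"tx": 0,"ty": 0,"tz": 0,"turn": 0}])

```text
time_s: 12.15
position: [0.5682, 0.0782, 0.2235]
tcp_rot: [[-0.364, 0.931, 0.0], [0.931, 0.364, -0.0], [-0.0, 0.0, -1.0]]
force: [-1.0, 0.5, 3.5]
opening: 0.005
```

>>> play_rows(series=[{"tx": 0,"ty": 0,"tz": -0.001,"turn": 0},{"tx": 0,"ty": 0,"tz": -0.001,"turn": 0},{"tx": 0,"ty": 0,"tz": 0,"turn": 0}])

```text
time_s: 12.45
position: [0.5682, 0.0782, 0.2221]
tcp_rot: [[-0.364, 0.931, 0.0], [0.931, 0.364, -0.0], [-0.0, 0.0, -1.0]]
force: [-2.0, 0.4, 5.2]
opening: 0.003
```

>>> play_rows(series=[{"tx": 0,"ty": 0,"tz": -0.001,"turn": 0},{"tx": 0,"ty": 0,"tz": 0,"turn": 0}])

```text
time_s: 12.65
position: [0.5682, 0.0783, 0.222]
tcp_rot: [[-0.364, 0.931, 0.0], [0.931, 0.364, -0.0], [-0.0, 0.0, -1.0]]
force: [-0.6, 0.0, 10.1]
opening: 0.005
```

>>> play_rows(series=[{"tx": 0,"ty": 0,"tz": -0.001,"turn": 0},{"tx": 0,"ty": 0,"tz": 0,"turn": 0}])

```text
time_s: 12.85
position: [0.5682, 0.0783, 0.2219]
tcp_rot: [[-0.364, 0.931, 0.001], [0.931, 0.364, -0.0], [-0.001, 0.001, -1.0]]
force: [-3.8, -0.3, 13.3]
opening: 0.003
```

The tip has hit a hard stop with the TCP at 0.2219 (tips at 0.1522 m, home is 0.152) and 13 N. I'll retract and check.

>>> play_rows(series=[{"tx": 0,"ty": 0,"tz": 0.005,"turn": 0},{"tx": 0,"ty": 0,"tz": 0.02,"turn": 0},{"tx": 0,"ty": 0,"tz": 0.05,"turn": 0},{"tx": 0,"ty": 0,"tz": 0.05,"turn": 0},{"tx": 0.05,"ty": 0.02,"tz": 0,"turn": 0},{"tx": 0.05,"ty": 0.02,"tz": 0,"turn": 0},{"tx": 0,"ty": 0,"tz": 0,"turn": 0},{"tx": 0,"ty": 0,"tz": 0,"turn": 0}])

```text
time_s: 13.65
position: [0.6482, 0.1105, 0.3186]
tcp_rot: [[-0.364, 0.931, -0.002], [0.931, 0.364, -0.0], [0.001, -0.002, -1.0]]
force: [-1.0, -0.8, -0.5]
opening: 0.006
```

```bash
python3 d.py 11 wrist scene
python3 - <<'E'
import cv2,numpy as np
im=cv2.imread('pics/11_wrist.png'); im2=cv2.imread('pics/11_scene.png'); im0=cv2.imread('pics/0_scene.png')
a=cv2.resize(im[60:260,150:350],(400,400),interpolation=cv2.INTER_CUBIC)
f=lambda i:cv2.resize(i[150:220,245:315],(400,400),interpolation=cv2.INTER_CUBIC)
cv2.imwrite('pics/11z.png',cv2.resize(np.hstack([a,f(im0),f(im2)]),(800,267)))
E
```

```text
13.65 [0.6482 0.1105 0.3186] 111.37275573892414 [-1.0207 -0.791  -0.4714] 0.006336289016910014
```

View pics/11z.png

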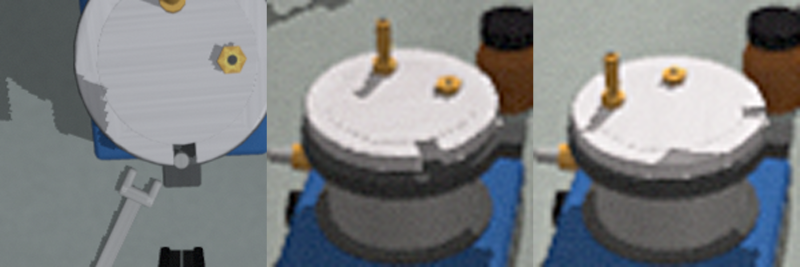

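View pics/11_wrist.png

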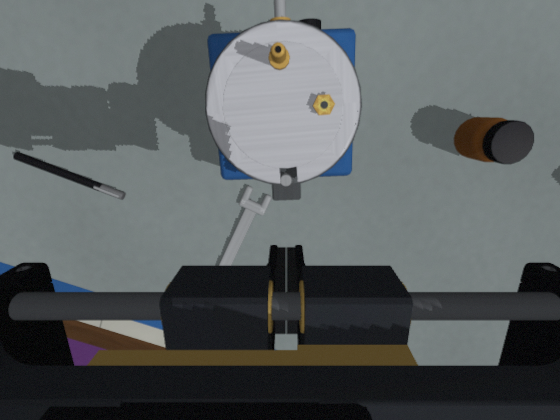

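The pin sits in the notch at wrist px (286,181). In the scene view the lid's rim is visibly lower than before, and the jar, spanner and pen haven't been disturbed.

```bash
python3 -c "
from rig import bot
print(bot.hand_in())"
```

```text
the job is handed in; nothing more can be done
None
```

The lid is on the flange with its notch over the pin. I handed the job in at about 14 s of the 58 s allowed; `bot.hand_in()` gives no verdict.

- **Turning:** With the closed fingertips I pushed the stub about 64° anticlockwise. The readings between moves stayed under about 6.5 N, and the last one fell from 5.5 to 3 N near register, when the lid dropped.
- **Pressing:** I then pressed the middle of the lid. With the tips 156 mm above the bench there was still no contact, which confirmed the drop. It came to a hard stop at 152.2 mm (home is 152 mm) with 13 N.
- **Last checks:** After retracting, the wrist picture shows the pin in the notch and the scene picture shows the lid lower than before. Nothing touches the robot, and the jar, spanner and pen look undisturbed. The brass fitting was outside the crops I viewed last, but the arm never went near it.
- **What failed or disagreed:**
  - The networks did not locate the notch or the pin usefully, and often missed the stub, so I measured angles from the pictures myself.
  - In the first top view the stub's angle disagreed with the other measurements by about 8°; the wrist view settled it.
  - Two move calls with incomplete rows were refused, with no effect.

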